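# Shut the draught cover and tare the pigment balance

## Task

A small weighing dish stands on the pan of the pigment balance, ready to be tared. With a fingertip push the balance's clear sliding draught cover fully shut over the dish, and only then reach down into the well with the blue rim and press the sunken blue tare key fully home for about half a second, and let it spring back up. Leave the grey on/off key in the other well unpressed, pick nothing up, and do not shift the balance, the dish or the things lying around.

Things in the scene. Friction and masses are not known exactly. Their poses are not given: they have to be found in the camera images.
- balance: Grey electronic balance, 180 x 180 mm, 107 mm high, 2.8 kg, loose on rubber feet. Origin: centre of its underside, on the bench; x points from its front to its back (away from the robot), y to its left, z up. Front half (x -90 to +2 mm): flat console, top at z = 48, with two wells and a flat display (3 mm proud) between them. Back half: weighing chamber right, housing left.
- cover (a joint): Clear draught cover, 77 (x) x 88 (y) x 4 mm in a grey frame, upper face at z = 91 mm of the balance, sliding between two rails (tops at z = 95). Value in m: 0 = fully shut over the chamber (end stop), 0.084 = fully open, over the housing on the left. Pushing it toward the balance's -y (right, seen from the robot) shuts it. Friction about 1.2 N; stays where left. Starts 0.045 to 0.080 open.
- cover_bar (a point): Middle of the top of the black grip bar standing on the middle of the cover, which moves with it: bar 44 mm long along the balance's x, 9 mm wide along its y, standing 16 mm above the cover's upper face. With the cover shut it is at x = 46, y = -45, z = 107 mm of the balance. Axes as the balance's.
- tare_well (a point): Centre of the mouth of the left well (blue rim), at x = -50, y = +60, z = 48 mm of the balance: round, 46 mm wide, 22 mm deep (floor at z = 26); the tare key stands in its middle. The raised back half of the balance (85 to 95 mm high, the bar higher) begins 52 mm behind its centre.
- tare_key (a joint): The blue tare key in the left well: a round cap, 26 mm across. Value in m: 0 = up, 0.005 = fully home; a spring returns it (1.4 N to start it, 4.9 N fully home).
- tare_top (a point): Centre of the tare key's top face, 13 mm below the mouth of its well when up; moves with the key. Axes as the balance's.
- power_key (a joint): The grey on/off key in the right well, the same size and spring as the tare key; 0 = up, 0.005 = fully home. To be left alone.
- power_top (a point): Centre of the on/off key's top face, 13 mm below the mouth of its well (right, grey rim, same size, at x = -50, y = -60 mm of the balance).
- weigh_dish: Loose aluminium weighing dish, 46 mm across the rim, 13 mm high, 30 g, standing on the pan inside the chamber, its rim 18 mm below the underside of the cover. Origin: centre of its underside.
- pan_centre (a point): Centre of the top of the steel pan (60 mm across) in the weighing chamber, at x = 46, y = -45, z = 56 mm of the balance. The chamber round it is clear-walled, about 80 x 82 mm inside, walls up to z = 86, open at the top but for the cover.
- ink: Loose bystander: white ink bottle with a black cap, 49 mm across, 87 mm high. Origin: centre of its underside.
- blue_pastel: Loose bystander: blue pastel stick, 10 x 48 x 10 mm. Origin: centre of its underside.
- red_pastel: Loose bystander: red pastel stick, 10 x 48 x 10 mm. Origin: centre of its underside.
- sander: Loose bystander: dark sanding block, 37 x 63 x 26 mm. Origin: centre of its underside.
- charcoal: Loose bystander: black charcoal stick, 10 x 100 x 10 mm. Origin: centre of its underside.
- glasscutter: Loose bystander: black glass cutter, 12 x 125 x 15 mm. Origin: centre of its underside.
- jar_brushes: Red jar of tall brushes, fixed: jar about 112 mm across, 150 mm high (brushes to about 280 mm), spanning x -48 to 64 and y -86 to 26 mm from its origin.

How it is judged:
By the outcome, as a careful person would: the job done as asked, in the order asked, and still so for the second after the job is handed in, with the robot touching nothing.
It also fails if it takes over 42 s, if anything falls off the work surface, if the arm or the gripper's body presses on something with over 40 N, if the wrist force passes 120 N, or if a joint passes its speed limit or range.

## Robot

A 6-joint arm with a two-finger parallel gripper is mounted at the origin on the work surface; the furniture and walls round the work are solid. World frame = base frame: x ahead of the robot, y to its left, z up, the work surface at z = 0. Lengths are in m, angles in degrees, forces in N, time in s.
With the tool pointing down it reaches from about 0.375 to 0.925 m from the base axis. Payload 5.7 kg.
Tool frame: the origin (TCP) lies on the centre line of the jaws, within the pads' length; the fingertips stand 8 mm ahead of it and the grasp point (between the pads) lies 11 mm behind it (r.finger_overhang is the z of the fingertips in the tool frame, in m); z points along the fingers, y is the direction in which the jaws open and shut (so a half turn about z gives the same grasp; the last joint's range is limited). The gripper opens to 88 mm and grips with 3 to 60 N. Pads are 20 mm wide; open, the fingers measure 115 mm over their backs; the gripper's body (75 mm by 178 mm) begins 61 mm behind the grasp point.
Start: joints at [-75.178, 20.558, 86.54, -0, 72.909, -6.595], TCP at [0.219, -0.559, 0.197] pointing down, gripper open.
Joint ranges: [-170.27, 170.27], [-57.76, 135], [12.27, 136.19], [-55.21, 235.2], [11.17, 155.16], [-170.74, 170.74]. Speed limits (degrees/s): [136.94, 136.94, 180, 180, 180, 180].

## Interface

Orientations are given as [roll, pitch, yaw] about the fixed x, y, z axes, in that order (R = Rz(yaw) Ry(pitch) Rx(roll)).
In Python, from workcell import r gives the robot as it stands.
- The arm moves only by the tool servo_tool, never from a script. Its argument "plan" is a list of rows, each a list of 7 numbers: the finger opening in mm, from 0 to 87.8, then the shift along the tool's x, y, z in mm, then the turn, a rotation vector about the tool's x, y, z in rad. A call has 1 to 5 rows; each row is the pose to reach, as a shift and turn from the pose commanded when the call began, along the tool's axes at that moment; what a row does not reach only later rows make up. A row lasts 1/8 s, in which the tool goes at most 62.5 mm and 10.7 degrees, less where a joint would pass 70% of its speed; a pose out of reach is approached as far as the arm can. A call with a gripper value outside its range is refused whole. The fingers move at their own pace and stop on an object; "grip_force" is the grip in N (left out, the last holds). Time passes only in rows, so rows that repeat a pose let the fingers close. It gives the time, the measured TCP pose, the force and the opening at its end, in the units of the state.
- r.get_state(): the state, without advancing time (a new reading comes with each control period).
- r.get_image(name): name is "side" or "top" or "wrist"; returns a dict with "color" (400x640x3 uint8, red, green, blue), "z_map" (400x640 float32, m along the optical axis (not along the pixel's ray), 0 where there is no reading), "mtx" (3x3 intrinsics, pixels), "pose" (4x4, takes a point from camera to world coordinates); the wrist camera has in their place "T_tool_cam" (4x4, takes a point from camera to tool coordinates, whose origin is the TCP and whose axes are the flange's). Camera axes: x right, y up, looking along -z (the intrinsics and any distortion apply to the point x, -y, -z); pixel columns grow to the right and rows downward; lengths in m; the calibration is good to about 2 mm. A picture is of the moment at which its call begins: read the wrist's pose just before it.
- r.job_done(): hands the job in, once; it reports no verdict.
The state is a dict: "clock": time; "qpos": joint angles; "qvel": joint speeds; "effort": joint torques, N m; "tool_pos": TCP position; "eef_rot": TCP orientation; "wrist_force": force on the tool from outside, world axes, zero at the start; "wrist_torque": the same for the moment, N m; "grip_width": finger opening in m.
Only numpy, scipy, OpenCV 4.12 (cv2) and the standard library are available. Lean on these libraries where they do the work, as an engineer would, in place of code of your own. Each camera call takes 0.05 s, during which the arm holds its last target.

## Working session

There is one attempt and no reset: what is moved stays moved. The work goes in short steps, Python scripts to look and compute and a tool call to move; the robot and the scene stay as the last step left them, time stands still between calls to the robot, and variables do not carry over. Pictures are saved under pics/ and viewed, and the job is handed in when it is done.

Besides the shell and the picture viewer there is one more tool, called after ">>>" by a JSON object that holds its "fn" and its "kwargs". servo_tool: Moves the arm, as the interface text tells. Its arguments: {"type":"object","properties":{"plan":{"type":"array","items":{"type":"array","items":{"type":"number"}}},"grip_force":{"type":"number"}},"required":["plan"]}

```bash
mkdir -p pics; ls; python3 - <<'E'
from workcell import r
import cv2,numpy as np
print(r.get_state(), r.finger_overhang)
for n in ["side","top","wrist"]:
    d=r.get_image(n); cv2.imwrite(f"pics/{n}0.png",d["color"][:,:,::-1]); np.savez(f"{n}0.npz",**{k:v for k,v in d.items()})
    print(n,d["mtx"],d.get("pose",d.get("T_tool_cam")),[k for k in d])
E
```

```text
pics
{'clock': 0.0, 'qpos': array([-7.51784003e+01,  2.05976567e+01,  8.65978342e+01,  7.54458179e-04,
        7.29082745e+01, -6.59253351e+00]), 'qvel': array([-0.00458991, -0.01890125, -0.07323428,  0.06775988,  0.09347599,
       -0.00323457]), 'effort': array([-3.67750719e-03, -5.15378952e+01, -2.70721042e+01,  6.75757905e-02,
        3.49222566e-02, -1.56244500e-04]), 'tool_pos': array([ 0.21889583, -0.55786429,  0.19592019]), 'eef_rot': array([-1.79897003e+02, -1.26290436e-02,  2.14138995e+01]), 'wrist_force': array([ 0.20547831, -0.15020453, -0.31749243]), 'wrist_torque': array([ 0.01541508,  0.0318251 , -0.00177611]), 'grip_width': 0.08775395883220033} 0.008
side [[497.61420808   0.         316.27680529]
 [  0.         497.61420808 196.50232348]
 [  0.           0.           1.        ]] [[-0.58948591  0.36072288 -0.72276232 -0.3471038 ]
 [-0.80772654 -0.25306084  0.5324829   0.52374743]
 [ 0.00917593  0.89768548  0.44054125  0.58163024]
 [ 0.          0.          0.          1.        ]] ['color', 'z_map', 'mtx', 'pose']
top [[366.29344598   0.         319.59660226]
 [  0.         366.29344598 204.67497275]
 [  0.           0.           1.        ]] [[ 0.01955317  0.99419276 -0.10582262  0.33586411]
 [-0.99976023  0.01839891 -0.01187288 -0.07493164]
 [-0.00985691  0.1060294   0.99431414  0.93913383]
 [ 0.          0.          0.          1.        ]] ['color', 'z_map', 'mtx', 'pose']
wrist [[288.63931218   0.         318.25123117]
 [  0.         288.63931218 194.19263029]
 [  0.           0.           1.        ]] [[ 9.19868433e-04  9.60886068e-01  2.76942446e-01  7.67930195e-02]
 [ 9.99999520e-01 -7.90851712e-04 -5.77555382e-04 -1.52900538e-03]
 [-3.35944513e-04  2.76942845e-01 -9.60886335e-01 -1.88631127e-01]
 [ 0.00000000e+00  0.00000000e+00  0.00000000e+00  1.00000000e+00]] ['color', 'z_map', 'mtx', 'T_tool_cam']
```

View pics/side0.png

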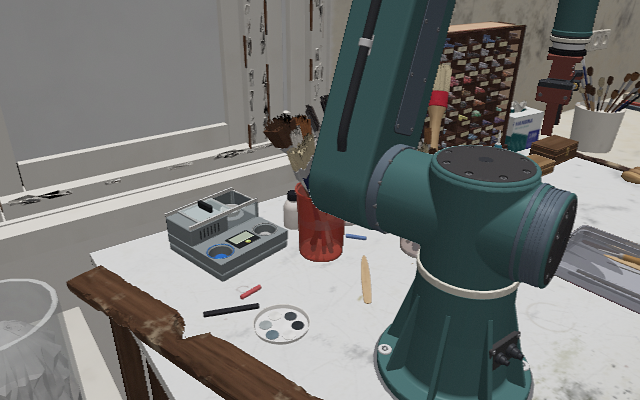

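View pics/top0.png

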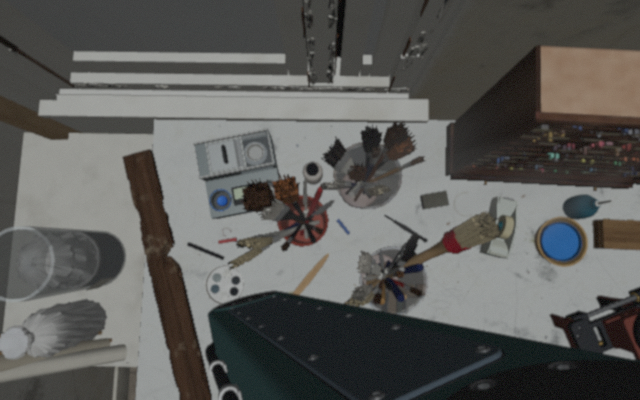

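View pics/wrist0.png

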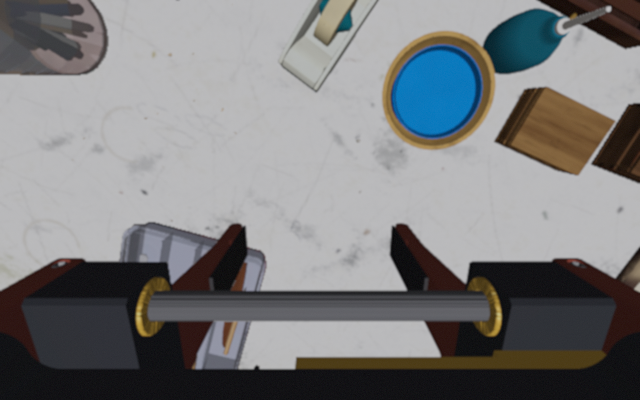

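```bash
cat > h.py <<'E'
import numpy as np,cv2
def load(n): return dict(np.load(n+".npz"))
def pts(d,T=None):
    T=d["pose"] if T is None else T
    z=d["z_map"];v,u=np.mgrid[:400,:640];K=d["mtx"]
    p=np.stack([(u-K[0,2])/K[0,0]*z,-(v-K[1,2])/K[1,1]*z,-z],-1)
    return p@T[:3,:3].T+T[:3,3]
def proj(d,P,T=None):
    T=d["pose"] if T is None else T
    c=(np.atleast_2d(P)-T[:3,3])@T[:3,:3]
    K=d["mtx"];return np.stack([K[0,0]*c[:,0]/-c[:,2]+K[0,2],-K[1,1]*c[:,1]/-c[:,2]+K[1,2]],-1)
E
python3 - <<'E'
from h import *
t=load("top0");P=pts(t)
for u,v in [(221,200),(225,153),(256,153),(302,225),(313,168),(210,190),(197,143),(270,130),(250,192),(120,160),(368,160)]: print(u,v,P[v,u].round(3))
c=t["color"][100:300,170:450,::-1]; cv2.imwrite("pics/topz.png",cv2.resize(c,None,fx=2.8,fy=2.8,interpolation=cv2.INTER_CUBIC))
s=load("side0"); c=s["color"][170:330,150:380,::-1]; cv2.imwrite("pics/sidez.png",cv2.resize(c,None,fx=3.4,fy=3.4,interpolation=cv2.INTER_CUBIC))
E
```

```text
221 200 [0.439 0.182 0.035]
225 153 [0.541 0.157 0.107]
256 153 [0.555 0.095 0.057]
302 225 [ 0.378 -0.026  0.1  ]
313 168 [ 0.514 -0.047  0.086]
210 190 [0.462 0.207 0.046]
197 143 [0.567 0.228 0.095]
270 130 [ 0.632  0.071 -0.001]
250 192 [0.426 0.058 0.288]
120 160 [ 0.569  0.527 -0.112]
368 160 [ 0.509 -0.164  0.199]
```

View pics/topz.png

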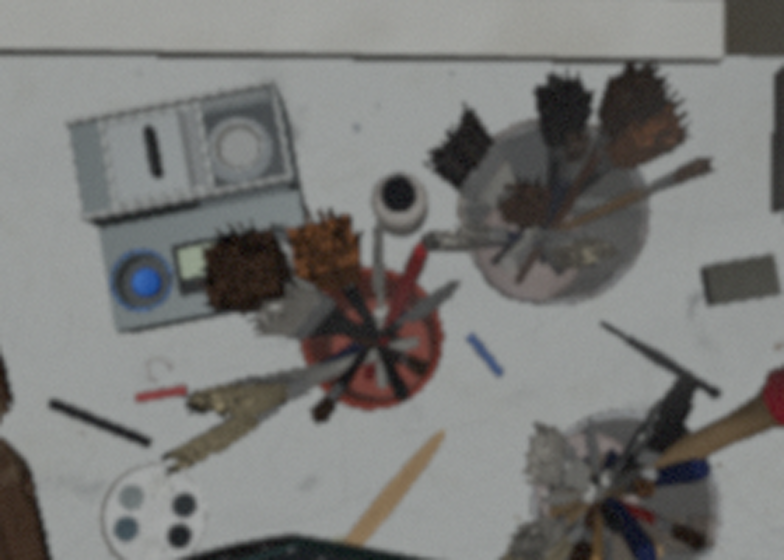

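View pics/sidez.png

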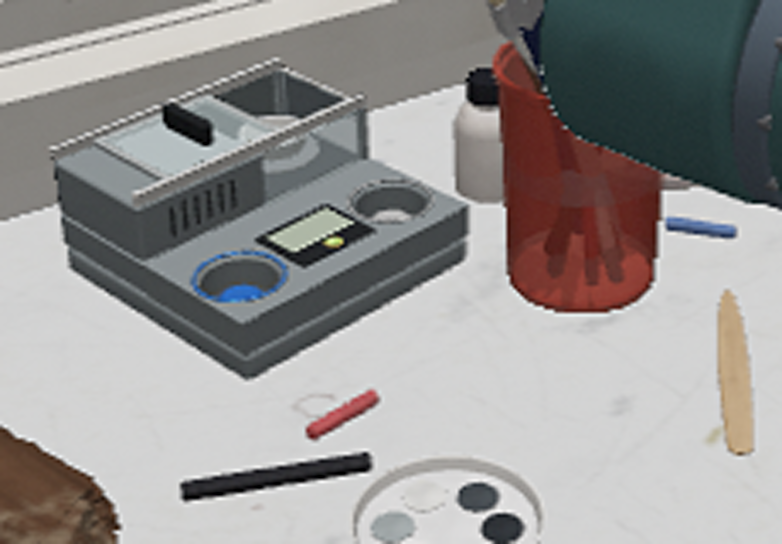

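```bash
python3 - <<'E'
from h import *
from scipy.optimize import least_squares
s=load("side0");t=load("top0");Ps=pts(s);Pt=pts(t)
# blue masks
def blue(d):
    c=d["color"].astype(int);return (c[...,2]-c[...,0]>60)
for n,d,P in (("s",s,Ps),("t",t,Pt)):
    m=blue(d)&(P[...,0]>.4)&(P[...,0]<.5)&(P[...,1]>.13)&(P[...,1]<.25)
    v,u=np.nonzero(m);print(n,m.sum(),u.mean(),v.mean(),np.median(P[m],0))
obs=[(s,(220.3,251.8),(-.05,.06,.048)),(s,(265,229.7),(-.05,-.06,.048)),(t,(222.1,200.4),(-.05,.06,.035))]
def res(p,o=obs):
    c,sn=np.cos(p[2]),np.sin(p[2]);R=np.array([[c,-sn,0],[sn,c,0],[0,0,1]])
    return np.concatenate([(proj(d,R@np.array(q)+[p[0],p[1],0])[0]-uv) for d,uv,q in o])
f=least_squares(res,[.5,.14,0]);print(f.x[:2],np.degrees(f.x[2]),f.fun.round(1))
# console plane points & edges
for nm,P in (("s",Ps),("t",Pt)):
    for lo,hi in ((.044,.052),(.088,.099)):
        m=(P[...,2]>lo)&(P[...,2]<hi)&(np.abs(P[...,0]-.5)<.16)&(np.abs(P[...,1]-.15)<.14)
        q=P[m][:,:2];
        if nm=="s" : q=q[q[:,1]>.04]
        print(nm,lo,len(q), np.median(P[m][:,2]), cv2.minAreaRect((q*1000).astype(np.float32)))
    m=(P[...,2]>.101)&(P[...,2]<.113)&(np.abs(P[...,0]-.54)<.06)&(np.abs(P[...,1]-.16)<.06)
    q=P[m][:,:2];print("bar",len(q),q.mean(0),cv2.minAreaRect((q*1000).astype(np.float32)))
E
```

```text
s 104 219.7403846153846 252.59615384615384 [0.44301666 0.17916057 0.04801912]
t 78 221.69230769230768 200.3846153846154 [0.43914484 0.17955213 0.03485831]
[0.49896518 0.13146765] 11.715256731613929 [ 0.  -0.3  0.2 -0.3 -0.4  0.2]
s 0.044 1895 0.048522299749507 ((498.8414611816406, 132.47157287597656), (182.1822509765625, 181.9152069091797), 12.099607467651367)
s 0.088 1635 0.09205712456993442 ((558.4548950195312, 164.55218505859375), (151.42062377929688, 249.76170349121094), 0.411930650472641)
bar 71 [0.53853604 0.16143425] ((538.9890747070312, 160.22158813476562), (42.81462097167969, 10.169939041137695), 14.404182434082031)
t 0.044 1652 0.04870229877780902 ((473.0517883300781, 126.70093536376953), (230.06468200683594, 180.2962646484375), 12.358999252319336)
t 0.088 1745 0.09198540596747384 ((520.323974609375, 152.03248596191406), (277.79901123046875, 283.1650390625), 88.46176147460938)
bar 75 [0.54060039 0.16029289] ((540.2423706054688, 160.5323028564453), (41.4781608581543, 9.286855697631836), 12.17342472076416)
```

```bash
python3 - <<'E'
from h import *
s=load("side0");t=load("top0")
H=np.zeros((18,26))
for d in (s,t):
    P=pts(d);ok=d["z_map"]>0
    P=P[ok]
    i=((P[:,0]-.0)/.05).astype(int);j=((.55-P[:,1])/.05).astype(int)
    m=(P[:,0]>0)&(i<18)&(j>=0)&(j<26)&(P[:,1]<.55)&(P[:,2]<.6)
    np.maximum.at(H,(i[m],j[m]),P[m][:,2])
print("y->"," ".join(f"{.525-.05*j:4.2f}" for j in range(26)))
for i in range(17,-1,-1): print(f"{.025+.05*i:.3f}"," ".join(f"{int(h*1000):4d}" for h in H[i]))
P=pts(t)
# brush points near balance
m=(P[...,2]>.12)&(P[...,0]>.3)&(P[...,0]<.5)&(P[...,1]>-.1)&(P[...,1]<.3)
q=P[m];B=q[:,:2]-[.499,.132];a=np.radians(12);R=np.array([[np.cos(a),np.sin(a)],[-np.sin(a),np.cos(a)]]);b=B@R.T
for x0 in np.arange(-.22,0,.02):
    k=(b[:,0]>=x0)&(b[:,0]<x0+.02)
    if k.any(): print(round(x0,2),"ymax",b[k,1].max().round(3),"z",q[k,2].min().round(3),q[k,2].max().round(3), q[k][b[k,1]>b[k,1].max()-.03][:,2].mean().round(3))
E
```

```text
y-> 0.53 0.48 0.43 0.38 0.33 0.28 0.22 0.17 0.12 0.08 0.03 -0.03 -0.08 -0.12 -0.18 -0.22 -0.28 -0.33 -0.38 -0.43 -0.47 -0.53 -0.58 -0.63 -0.68 -0.72
0.875    0    0    0    0    0    0    0    0    0    0    0    0    0    0    0    0    0    0    0    0    0    0    0    0    0    0
0.825    0    0    0    0    0    0    0    0    0    0    0    0    0    0    0    0    0    0    0    0    0    0    0    0    0    0
0.775  105  144    0    0    0    0    0    0    0    0    0  104  146  147    0    0    0    0    0    0    0    0    0    0    0    0
0.725  336  381  501  501  498  496  494  492  490  488  486  486  482  482  479  478    0    0    0    0    0    0    0    0    0    0
0.675  330  152  148  147  147  147  147  147  146  148  151  486  485  146  147  479  477  476  458  459  460  459  408  346    0  459
0.625  106  106  106  106  106  106  106  105  106  106  106  107  105  106  107  106  106  105  400  400  401  401  400  399  398  399
0.575    0    0   26   25    4    4   98  109   98   99    5    5    3  286  287  271    3    4  401  401  401  401  399  398  399  398
[... 1131 characters left out ...]
  2  308  430  526  526    0    0    0    0    0    0    3    4    4    4    4    4    3    2
0.075  136    0    0    3   25   26   26    2   15  326  345  345    0    0    0    0    2    0    0   44   45   45    0    2    2    3
0.025   44    0    0    4    5   26   27   26   23  346  348  347  345    0    1    2    2    2   46   48   47   45    0    2    2    2
-0.22 ymax 0.002 z 0.261 0.939 0.292
-0.2 ymax -0.002 z 0.122 0.307 0.28
-0.18 ymax -0.012 z 0.121 0.292 0.264
-0.16 ymax -0.044 z 0.121 0.214 0.195
-0.14 ymax -0.057 z 0.12 0.304 0.262
-0.12 ymax -0.038 z 0.12 0.307 0.291
-0.1 ymax -0.038 z 0.12 0.307 0.289
-0.08 ymax -0.041 z 0.175 0.302 0.287
-0.06 ymax -0.194 z 0.184 0.279 0.255
```

>>> {"fn": "servo_tool", "kwargs": {"plan": [[0,0,0,-60,0,0,0],[0,0,0,-120,0,0,0],[0,0,0,-180,0,0,0],[0,0,0,-240,0,0,0],[0,20,-21,-253,0,0,0]], "grip_force": 20}}

```text
clock: 0.78
tool_pos: [0.2301, -0.5338, 0.4536]
eef_rot: [179.6, 0.0, 21.3]
wrist_force: [0.7, 0.2, -0.8]
grip_width: 0.0411
```

>>> {"fn": "servo_tool", "kwargs": {"plan": [[0,40,-42,0,0,0,0],[0,80,-84,0,0,0,0],[0,121,-126,0,0,0,0],[0,161,-168,0,0,0,0],[0,202,-210,0,0,0,0]]}}

```text
clock: 1.4
tool_pos: [0.3411, -0.2593, 0.4482]
eef_rot: [-179.9, 0.0, 21.4]
wrist_force: [0.5, 0.4, -0.1]
grip_width: 0.0002
```

>>> {"fn": "servo_tool", "kwargs": {"plan": [[0,42,-43,0,0,0,0],[0,84,-87,0,0,0,0],[0,126,-131,0,0,0,0],[0,168,-174,0,0,0,0],[0,210,-218,0,0,0,0]]}}

```text
clock: 2.02
tool_pos: [0.4563, 0.0198, 0.4483]
eef_rot: [-179.9, 0.1, 21.4]
wrist_force: [0.5, -1.0, 0.1]
grip_width: 0.0008
```

>>> {"fn": "servo_tool", "kwargs": {"plan": [[0,42,-43,0,0,0,0],[0,84,-87,0,0,0,0],[0,126,-131,0,0,0,0.082],[0,134,-139,0,0,0,0.164],[0,134,-139,0,0,0,0.164]]}}

```text
clock: 2.65
tool_pos: [0.5301, 0.1967, 0.4478]
eef_rot: [-180.0, 0.2, 12.2]
wrist_force: [0.4, 1.0, -0.3]
grip_width: 0.0006
```

```bash
python3 - <<'E'
from h import *
from workcell import r
from scipy.spatial.transform import Rotation as Ro
st=r.get_state();print(st["clock"],st["tool_pos"],st["eef_rot"],st["qpos"].round(1),st["grip_width"])
T=np.eye(4);T[:3,:3]=Ro.from_euler("xyz",st["eef_rot"],degrees=True).as_matrix();T[:3,3]=st["tool_pos"]
d=r.get_image("wrist");TT=T@d["T_tool_cam"];P=pts(d,TT)
cv2.imwrite("pics/w1.png",d["color"][:,:,::-1])
np.savez("w1.npz",pose=TT,**{k:d[k] for k in("color","z_map","mtx")})
d=r.get_image("side");cv2.imwrite("pics/s1.png",d["color"][:,:,::-1])
for lo,hi in ((.044,.052),):
    m=(P[...,2]>lo)&(P[...,2]<hi)&(np.abs(P[...,0]-.5)<.13)&(np.abs(P[...,1]-.14)<.12)
    q=P[m][:,:2];print(len(q),cv2.minAreaRect((q*1000).astype(np.float32)))
m=(P[...,2]>.101)&(P[...,2]<.113)&(np.abs(P[...,0]-.54)<.06)&(np.abs(P[...,1]-.16)<.06)
q=P[m][:,:2];print("bar",len(q),q.mean(0),np.median(P[m][:,2]),cv2.minAreaRect((q*1000).astype(np.float32)))
E
```

```text
2.65 [0.53005456 0.19671967 0.44780536] [-179.99309922    0.20915347   12.19773902] [ 13.4  10.8  66.1   0.  103.2  91.2] 0.000627704541920709
2805 ((499.67572021484375, 132.13819885253906), (179.55194091796875, 179.998779296875), 12.523571014404297)
bar 120 [0.54196722 0.16168008] 0.10704264987633222 ((541.634521484375, 161.02340698242188), (42.39053726196289, 9.076467514038086), 12.240954399108887)
```

View pics/w1.png

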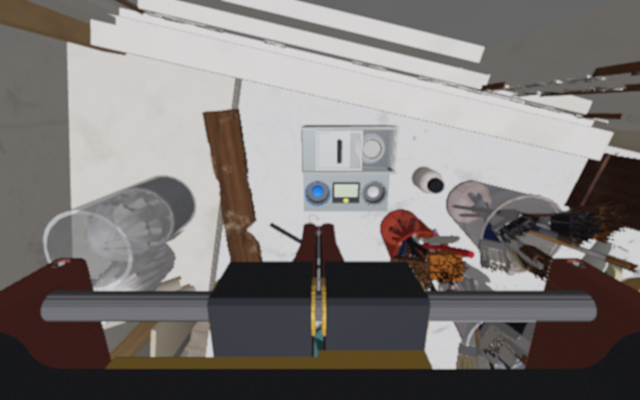

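View pics/s1.png

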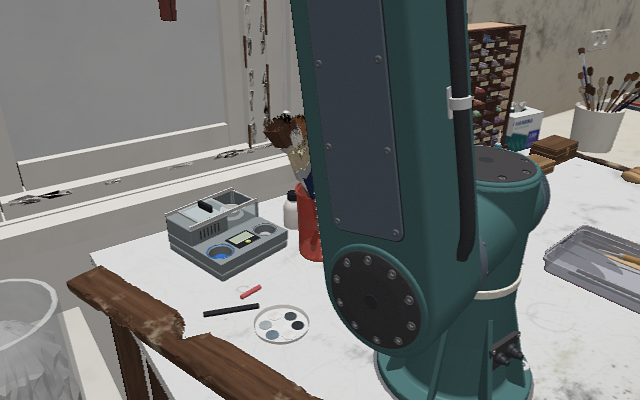

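>>> {"fn": "servo_tool", "kwargs": {"plan": [[0,0,0,60,0,0,0],[0,0,0,120,0,0,0],[0,0,0,180,0,0,0],[0,0,0,240,0,0,0],[0,0,0,290,0,0,0]]}}

```text
clock: 3.38
tool_pos: [0.5299, 0.194, 0.158]
eef_rot: [180.0, 0.1, 12.0]
wrist_force: [0.7, -0.2, 0.0]
grip_width: 0.0005
```

>>> {"fn": "servo_tool", "kwargs": {"plan": [[0,0,0,20,0,0,0],[0,0,0,40,0,0,0],[0,0,0,50,0,0,0],[0,0,0,50,0,0,0]]}}

```text
clock: 3.88
tool_pos: [0.5307, 0.1948, 0.1097]
eef_rot: [-180.0, 0.1, 12.0]
wrist_force: [0.6, -0.4, 0.8]
grip_width: 0.0007
```

```bash
python3 - <<'E'
from h import *
from workcell import r
st=r.get_state();print(st["clock"],st["tool_pos"],st["eef_rot"],st["wrist_force"])
d=r.get_image("wrist");cv2.imwrite("pics/w2.png",d["color"][:,:,::-1])
d=r.get_image("side");c=d["color"][130:290,130:360,::-1]; cv2.imwrite("pics/s2.png",cv2.resize(c,None,fx=3.4,fy=3.4,interpolation=cv2.INTER_CUBIC))
E
```

```text
3.875 [0.53073856 0.19479843 0.10967316] [-1.79998154e+02  5.25830066e-02  1.19983458e+01] [ 0.57565723 -0.36526621  0.76053744]
```

View pics/w2.png

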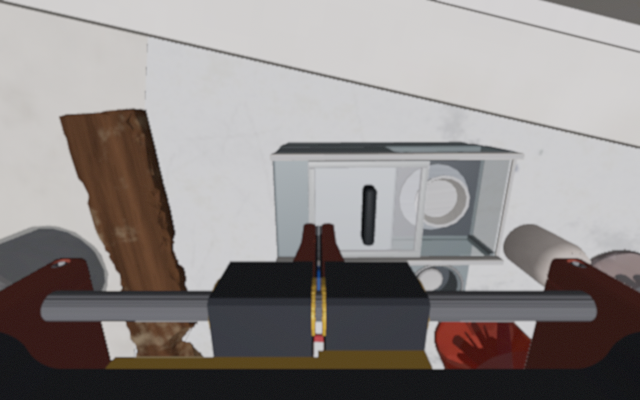

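View pics/s2.png

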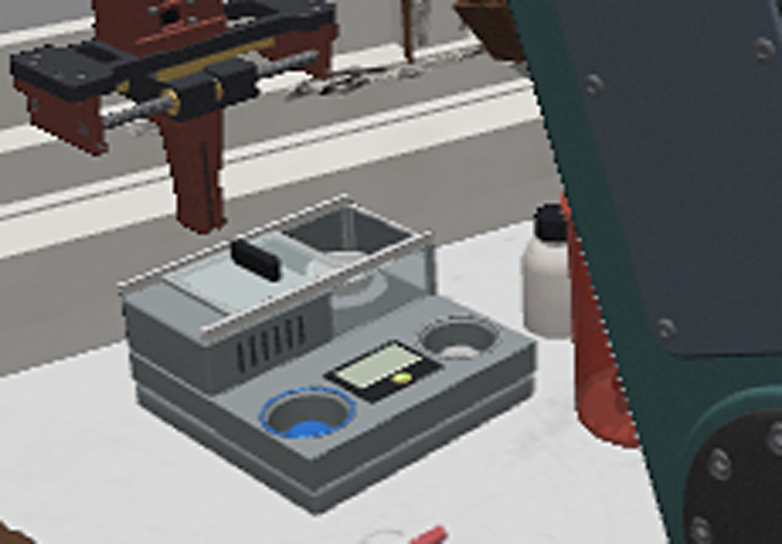

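```bash
python3 - <<'E'
from h import *
s=load("side0")
a=np.radians(12.2);c,sn=np.cos(a),np.sin(a)
def B(x,y,z): return np.array([.4995+c*x-sn*y,.132+sn*x+c*y,z])
for n,p in (("tip",(.5307,.1948,.1017)),("barL",B(.068,.0194,.107)),("barR",B(.024,.0194,.107))):
    uv=proj(s,p)[0];print(n,uv,(uv-[130,130])*3.4)
E
```

```text
tip [191.43494679 211.58077794] [208.87881909 277.37464499]
barL [198.25311609 200.02501848] [232.06059472 238.08506284]
barR [211.12533287 206.46753537] [275.82613174 259.98962025]
```

```bash
python3 - <<'E'
from h import *
from workcell import r
st=r.get_state();print(st["clock"],st["tool_pos"],st["qpos"].round(2))
d=r.get_image("side");P=pts(d);d2=r.get_image("top");
for v in range(170,202,3): print(v,[P[v,u].round(3).tolist() for u in (185,191,194)])
m=(np.abs(P[...,0]-.53)<.06)&(np.abs(P[...,1]-.195)<.05)&(P[...,2]>.1)&(P[...,2]<.19)
print([ (np.percentile(P[m][:,i],[0,1,5,50,95,100])).round(3) for i in range(3)])
c=d2["color"][100:260,150:380,::-1]; cv2.imwrite("pics/t3.png",cv2.resize(c,None,fx=3.4,fy=3.4,interpolation=cv2.INTER_CUBIC))
c=d["color"][130:290,130:360,::-1]; cv2.imwrite("pics/s3.png",cv2.resize(c,None,fx=3.4,fy=3.4,interpolation=cv2.INTER_CUBIC))
E
```

```text
3.975 [0.53177922 0.19533501 0.11064568] [1.318e+01 2.306e+01 9.639e+01 1.000e-02 6.048e+01 9.117e+01]
170 [[0.518, 0.203, 0.201], [0.523, 0.189, 0.196], [0.522, 0.183, 0.194]]
173 [[0.518, 0.204, 0.195], [0.522, 0.19, 0.19], [0.525, 0.183, 0.187]]
176 [[0.521, 0.203, 0.187], [0.522, 0.191, 0.183], [0.527, 0.183, 0.18]]
179 [[0.52, 0.204, 0.181], [0.521, 0.192, 0.177], [0.523, 0.185, 0.175]]
182 [[0.522, 0.204, 0.174], [0.519, 0.193, 0.172], [0.526, 0.184, 0.167]]
185 [[0.525, 0.204, 0.166], [0.526, 0.191, 0.163], [0.523, 0.186, 0.162]]
188 [[0.528, 0.204, 0.159], [0.523, 0.193, 0.158], [0.524, 0.187, 0.156]]
191 [[0.531, 0.203, 0.15], [0.524, 0.193, 0.151], [0.524, 0.187, 0.149]]
194 [[0.529, 0.205, 0.145], [0.52, 0.196, 0.146], [0.524, 0.188, 0.142]]
197 [[0.627, 0.17, 0.089], [0.521, 0.196, 0.139], [0.666, 0.134, 0.063]]
200 [[0.67, 0.155, 0.06], [0.67, 0.141, 0.056], [0.668, 0.134, 0.055]]
[array([0.516, 0.518, 0.519, 0.523, 0.547, 0.561]), array([0.153, 0.155, 0.159, 0.196, 0.207, 0.21 ]), array([0.1  , 0.101, 0.104, 0.159, 0.187, 0.19 ])]
```

View pics/t3.png

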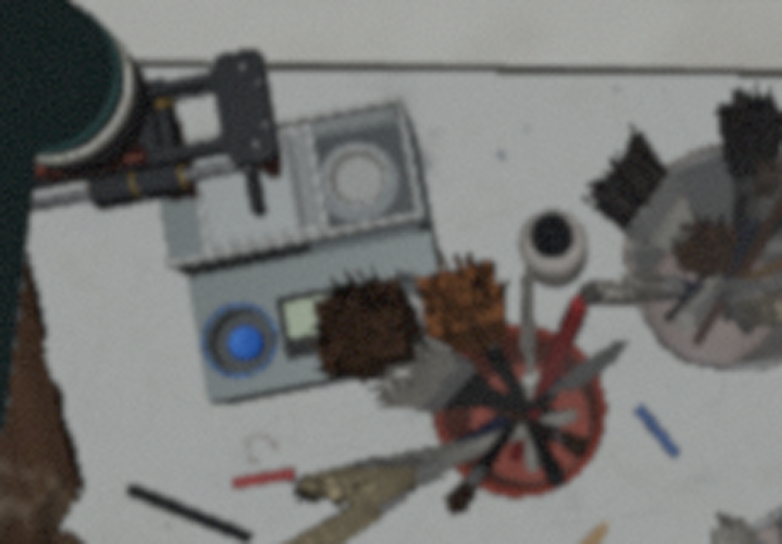

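View pics/s3.png

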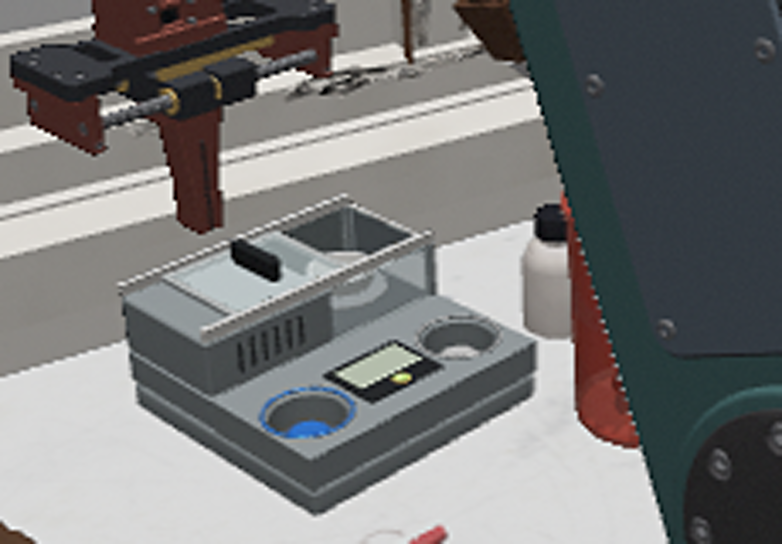

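```bash
python3 - <<'E'
from h import *
from workcell import r
st=r.get_state();print(st["clock"],st["tool_pos"])
d=r.get_image("wrist");P=pts(d,d["T_tool_cam"])
for v in range(218,262,3): print(v,[P[v,u].round(3).tolist() for u in (308,314,318,326)])
t=r.get_image("top");Q=pts(t)
m=(np.abs(Q[...,0]-.53)<.06)&(np.abs(Q[...,1]-.195)<.09)&(Q[...,2]>.17)&(Q[...,2]<.3)
print(len(Q[m]))
w=load("w1")  # earlier, balance top heights in that image
PW=pts(w);k=(PW[...,2]>.0)&(np.abs(PW[...,0]-.5)<.13)&(np.abs(PW[...,1]-.14)<.12)
print(np.histogram(PW[k][:,2],np.arange(-.005,.13,.005)))
E
```

```text
4.075 [0.53203488 0.19561816 0.11081009]
218 [[-0.004, -0.01, 0.024], [-0.002, -0.005, 0.019], [-0.003, -0.002, 0.02], [-0.002, 0.004, 0.019]]
221 [[-0.007, -0.01, 0.025], [-0.005, -0.005, 0.019], [-0.004, -0.002, 0.018], [-0.005, 0.004, 0.018]]
224 [[0.012, -0.008, -0.029], [0.012, -0.004, -0.029], [-0.007, -0.002, 0.02], [0.011, 0.003, -0.027]]
227 [[0.012, -0.007, -0.033], [0.012, -0.004, -0.032], [0.011, -0.002, -0.03], [0.012, 0.003, -0.033]]
230 [[0.012, -0.007, -0.038], [0.012, -0.004, -0.037], [0.01, -0.002, -0.034], [0.012, 0.003, -0.037]]
233 [[0.011, -0.007, -0.04], [0.012, -0.004, -0.041], [0.01, -0.002, -0.038], [0.012, 0.003, -0.041]]
236 [[0.012, -0.007, -0.046], [0.012, -0.004, -0.045], [0.01, -0.002, -0.042], [0.012, 0.003, -0.045]]
239 [[0.012, -0.007, -0.049], [0.012, -0.004, -0.05], [0.011, -0.002, -0.047], [0.011, 0.003, -0.048]]
242 [[0.012, -0.007, -0.054], [0.011, -0.004, -0.052], [0.01, -0.002, -0.05], [0.012, 0.002, -0.052]]
245 [[0.011, -0.007, -0.056], [0.012, -0.004, -0.056], [0.01, -0.002, -0.053], [0.012, 0.002, -0.056]]
248 [[0.012, -0.007, -0.06], [0.
[... 212 characters left out ...]
.004, -0.066], [0.01, -0.002, -0.063], [0.012, 0.002, -0.066]]
257 [[0.012, -0.006, -0.069], [0.011, -0.004, -0.068], [0.011, -0.002, -0.067], [0.012, 0.002, -0.068]]
260 [[0.012, -0.006, -0.072], [0.012, -0.003, -0.072], [0.01, -0.002, -0.068], [0.012, 0.002, -0.071]]
1525
(array([   0, 3116,    0,    0,    3,   84,  351,  114,  185,   38, 2000,
        975,  325,  253,  168,   61,   54,   76,  801, 1919,  405,  185,
        119,   12,   15,   11]), array([-0.005,  0.   ,  0.005,  0.01 ,  0.015,  0.02 ,  0.025,  0.03 ,
        0.035,  0.04 ,  0.045,  0.05 ,  0.055,  0.06 ,  0.065,  0.07 ,
        0.075,  0.08 ,  0.085,  0.09 ,  0.095,  0.1  ,  0.105,  0.11 ,
        0.115,  0.12 ,  0.125]))
```

```bash
python3 - <<'E'
from h import *
d=load("wrist0");P=pts(d,d["T_tool_cam"])
for v in range(221,250,4): print(v,[P[v,u].round(3).tolist() for u in (228,236,240,400,404,415)])
d=load("w1");T=d["pose"];
d2=load("wrist0");P=pts(d,d2["T_tool_cam"])
for v in range(218,240,4): print(v,[P[v,u].round(3).tolist() for u in (308,314,326)])
s=load("wrist0")
E
```

```text
221 [[-0.074, -0.13, 0.196], [-0.074, -0.118, 0.196], [-0.074, -0.113, 0.196], [-0.073, 0.115, 0.194], [-0.074, 0.121, 0.197], [-0.074, 0.137, 0.197]]
225 [[-0.08, -0.13, 0.196], [0.012, -0.05, -0.029], [0.012, -0.048, -0.029], [0.012, 0.047, -0.029], [0.012, 0.049, -0.029], [-0.08, 0.137, 0.196]]
229 [[0.012, -0.053, -0.035], [0.012, -0.048, -0.036], [0.011, -0.047, -0.034], [0.012, 0.045, -0.036], [0.012, 0.048, -0.036], [-0.086, 0.138, 0.195]]
233 [[0.012, -0.051, -0.041], [0.012, -0.047, -0.042], [0.01, -0.046, -0.037], [0.012, 0.044, -0.04], [0.012, 0.046, -0.041], [-0.092, 0.138, 0.195]]
237 [[0.012, -0.05, -0.046], [0.011, -0.046, -0.043], [0.077, -0.002, -0.189], [0.011, 0.043, -0.044], [0.012, 0.045, -0.046], [0.012, 0.05, -0.047]]
241 [[0.012, -0.048, -0.051], [0.01, -0.045, -0.048], [0.007, -0.045, -0.04], [0.01, 0.043, -0.046], [0.011, 0.044, -0.049], [0.012, 0.049, -0.051]]
245 [[0.012, -0.047, -0.056], [0.008, -0.045, -0.048], [0.005, -0.045, -0.041], [0.007, 0.043, -0.047], [0.011, 0.043, -0.054], [0.013, 0.047, -0.058]]
249 [[0.011, -0.046, -0.058], [0.006, -0.045, -0.049], [0.002, -0.045, -0.042], [0.006, 0.042, -0.049], [0.009, 0.042, -0.055], [0.012, 0.046, -0.061]]
218 [[-0.165, -0.025, 0.447], [-0.165, -0.011, 0.448], [-0.164, 0.017, 0.446]]
222 [[-0.175, -0.025, 0.448], [-0.175, -0.011, 0.449], [-0.175, 0.017, 0.448]]
226 [[0.013, -0.007, -0.033], [0.012, -0.004, -0.032], [0.012, 0.003, -0.031]]
230 [[0.012, -0.007, -0.037], [0.012, -0.004, -0.038], [0.012, 0.003, -0.038]]
234 [[0.012, -0.007, -0.042], [0.012, -0.004, -0.043], [0.012, 0.003, -0.043]]
238 [[0.012, -0.007, -0.048], [0.012, -0.004, -0.048], [0.012, 0.003, -0.049]]
```

>>> {"fn": "servo_tool", "kwargs": {"plan": [[0,0,0,7,0,0,0],[0,0,9,7,0,0,0],[0,0,18,7,0,0,0],[0,0,27,7,0,0,0],[0,0,34,7,0,0,0]]}}

```text
clock: 4.8
tool_pos: [0.5386, 0.1614, 0.1029]
eef_rot: [-180.0, -0.0, 12.0]
wrist_force: [0.9, 0.0, 0.4]
grip_width: 0.0005
```

```bash
python3 - <<'E'
from h import *
from workcell import r
st=r.get_state();print(st["clock"],st["tool_pos"],st["eef_rot"],st["wrist_force"])
d=r.get_image("side");c=d["color"][130:290,130:360,::-1]; cv2.imwrite("pics/s4.png",cv2.resize(c,None,fx=3.4,fy=3.4,interpolation=cv2.INTER_CUBIC))
E
```

```text
4.8 [0.53864843 0.16142692 0.10286028] [-1.79999810e+02 -9.15799071e-03  1.19872662e+01] [0.85863703 0.03022173 0.41830122]
```

View pics/s4.png

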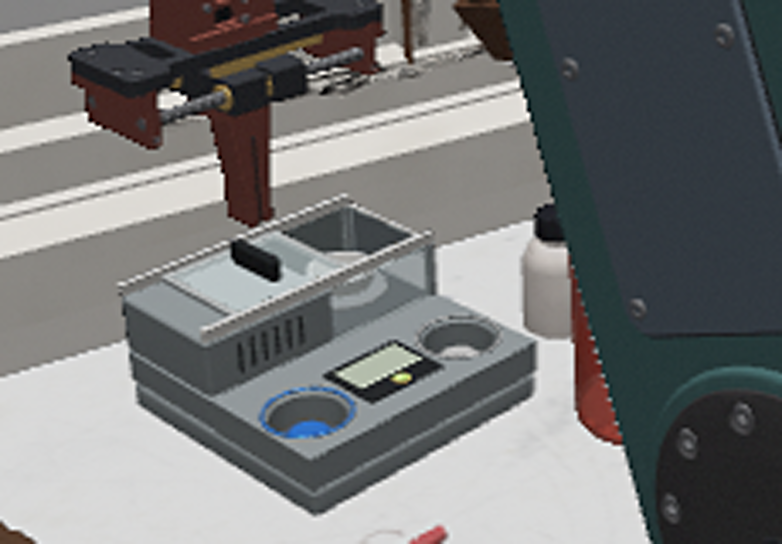

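```bash
python3 - <<'E'
from h import *
from workcell import r
from scipy.spatial.transform import Rotation as Ro
st=r.get_state()
R=Ro.from_euler("xyz",st["eef_rot"],degrees=True).as_matrix();p=st["tool_pos"]
for n in("side","wrist","top"):
    d=r.get_image(n)
    if n=="wrist": Q=pts(d,d["T_tool_cam"])
    else: Q=(pts(d)-p)@R
    k=(d["z_map"]>0)&(np.abs(Q[...,0])<.12)&(np.abs(Q[...,1])<.13)&(Q[...,2]<-.0265)&(Q[...,2]>-.3)
    q=Q[k];print(n,len(q))
    for y0 in np.arange(-.13,.13,.01):
        m=(q[:,1]>=y0)&(q[:,1]<y0+.01)
        if m.sum()>3:
            zz=q[m][:,2]; lo=np.percentile(zz,98); near=q[m][zz>lo-.004]
            print(round(y0,3),m.sum(),"zlow",lo.round(3),"x",near[:,0].min().round(3),near[:,0].max().round(3))
E
```

```text
side 5858
-0.09 401 zlow -0.108 x -0.033 0.03
-0.08 164 zlow -0.108 x -0.033 0.025
-0.07 95 zlow -0.12 x -0.031 -0.024
-0.06 61 zlow -0.119 x -0.03 -0.024
-0.05 367 zlow -0.121 x -0.03 -0.024
-0.04 1010 zlow -0.139 x -0.029 0.019
-0.03 759 zlow -0.109 x -0.034 0.025
-0.02 660 zlow -0.058 x -0.012 0.01
-0.01 663 zlow -0.029 x -0.011 0.014
-0.0 559 zlow -0.033 x -0.014 -0.007
0.01 327 zlow -0.083 x -0.011 -0.009
0.02 150 zlow -0.114 x -0.035 -0.031
0.03 64 zlow -0.12 x -0.03 -0.023
0.04 61 zlow -0.119 x -0.029 -0.026
0.05 95 zlow -0.119 x -0.029 -0.024
0.06 102 zlow -0.119 x -0.03 0.015
0.07 245 zlow -0.108 x -0.033 0.031
0.08 69 zlow -0.114 x -0.031 -0.03
wrist 71893
-0.09 197 zlow -0.109 x 0.032 0.034
-0.08 7664 zlow -0.108 x -0.008 0.034
-0.07 2863 zlow -0.12 x 0.021 0.03
-0.06 2961 zlow -0.12 x 0.021 0.03
-0.05 3188 zlow -0.12 x 0.021 0.03
-0.04 3105 zlow -0.12 x 0.021 0.03
-0.03 5022 zlow -0.114 x 0.032 0.035
-0.02 5941 zlow -0.112 x 0.011 0.034
-0.01 6239 zlow -0.038 x 0.01 0.012
-0.0 6548 zlow -0.042 x 0.01 0.013
0.01 5833 zlow -0.114 x 0.011 0.035
0.02 3882 zlow -0.115 x 0.033 0.034
0.03 2681 zlow -0.12 x 0.021 0.03
0.04 2684 zlow -0.12 x 0.021 0.03
0.05 3832 zlow -0.12 x 0.021 0.03
0.06 1683 zlow -0.12 x 0.001 0.033
0.07 7570 zlow -0.108 x -0.01 0.034
top 2341
-0.05 18 zlow -0.119 x -0.028 -0.02
-0.04 32 zlow -0.121 x -0.029 -0.021
-0.03 55 zlow -0.112 x -0.033 -0.032
-0.02 68 zlow -0.116 x -0.033 -0.033
-0.01 102 zlow -0.034 x -0.011 -0.011
-0.0 156 zlow -0.036 x -0.012 -0.011
0.01 256 zlow -0.119 x -0.033 -0.032
0.02 424 zlow -0.113 x -0.033 0.021
0.03 455 zlow -0.123 x -0.028 0.022
0.04 79 zlow -0.119 x -0.028 0.022
0.05 105 zlow -0.121 x -0.028 -0.021
0.06 180 zlow -0.134 x -0.028 -0.028
0.07 215 zlow -0.115 x -0.033 -0.029
0.08 158 zlow -0.14 x -0.033 0.024
0.09 21 zlow -0.18 x -0.117 -0.114
0.1 5 zlow -0.188 x -0.12 -0.118
0.12 8 zlow -0.171 x -0.12 -0.116
```

>>> {"fn": "servo_tool", "kwargs": {"plan": [[0,0,-15,0,0,0,0],[0,0,-30,0,0,0,0],[0,0,-30,15,0,0,0],[0,0,-30,28,0,0,0],[0,0,-30,34,0,0,0]]}}

```text
clock: 5.62
tool_pos: [0.531, 0.1913, 0.0671]
eef_rot: [180.0, 0.1, 12.0]
wrist_force: [-0.0, 0.1, 0.3]
grip_width: 0.0004
```

>>> {"fn": "servo_tool", "kwargs": {"plan": [[0,0,6,0,0,0,0],[0,0,12,0,0,0,0],[0,0,18,0,0,0,0],[0,0,24,0,0,0,0],[0,0,30,0,0,0,0]]}}

```text
clock: 6.25
tool_pos: [0.5388, 0.1621, 0.0691]
eef_rot: [-180.0, -0.1, 12.0]
wrist_force: [0.4, 0.4, 0.9]
grip_width: 0.0001
```

```bash
python3 - <<'E'
from h import *
from workcell import r
st=r.get_state();print(st["clock"],st["tool_pos"],st["eef_rot"],st["wrist_force"])
d=r.get_image("side");c=d["color"][130:290,130:360,::-1]; cv2.imwrite("pics/s5.png",cv2.resize(c,None,fx=3.4,fy=3.4,interpolation=cv2.INTER_CUBIC))
E
```

```text
6.25 [0.53884206 0.1620505  0.06913722] [-1.79978510e+02 -5.35007082e-02  1.20061489e+01] [0.42118704 0.36087323 0.90663743]
```

View pics/s5.png

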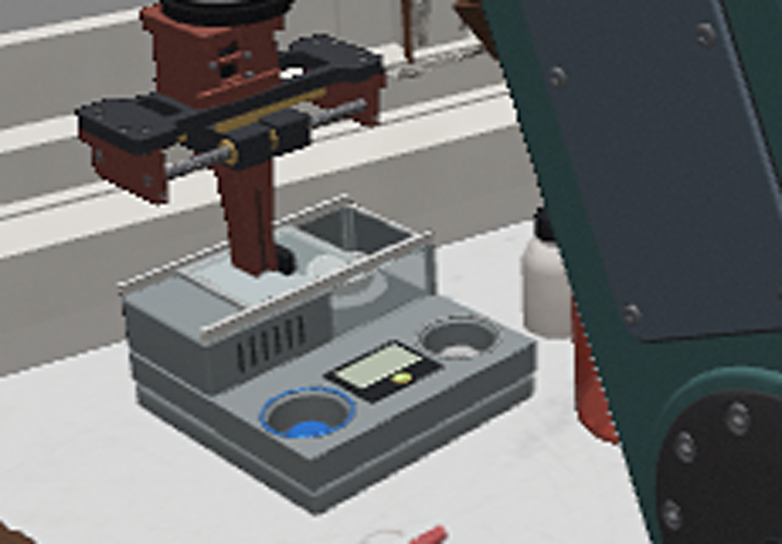

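>>> {"fn": "servo_tool", "kwargs": {"plan": [[0,0,8,0,0,0,0],[0,0,16,0,0,0,0],[0,0,24,0,0,0,0],[0,0,32,0,0,0,0],[0,0,40,0,0,0,0]]}}

```text
clock: 6.92
tool_pos: [0.5469, 0.1226, 0.0688]
eef_rot: [-180.0, -0.0, 12.0]
wrist_force: [-0.2, 0.8, 0.5]
grip_width: 0.0004
```

```bash
python3 - <<'E'
from h import *
from workcell import r
st=r.get_state();print(st["clock"],st["tool_pos"],st["eef_rot"],st["wrist_force"])
d=r.get_image("side");c=d["color"][130:290,130:360,::-1]; cv2.imwrite("pics/s6.png",cv2.resize(c,None,fx=3.4,fy=3.4,interpolation=cv2.INTER_CUBIC))
P=pts(d);m=(d["color"].max(-1)<60)&(P[...,2]>.095)&(P[...,2]<.112)&(np.abs(P[...,0]-.54)<.06)&(np.abs(P[...,1]-.11)<.08)
q=P[m]-[.4995,.132,0];a=np.radians(12.2);y=-np.sin(a)*q[:,0]+np.cos(a)*q[:,1]
print(len(y),np.percentile(y,[5,50,95]))
p=st["tool_pos"]-[.4995,.132,0];print("tcp bal",np.cos(a)*p[0]+np.sin(a)*p[1],-np.sin(a)*p[0]+np.cos(a)*p[1])
E
```

```text
6.925 [0.54693918 0.12261886 0.0688067 ] [-1.79995124e+02 -1.21787503e-02  1.20171735e+01] [-0.21580478  0.82420228  0.5388164 ]
43 [-0.03280265 -0.02883679 -0.01601029]
tcp bal 0.04438533690175915 -0.019194346174500304
```

View pics/s6.png

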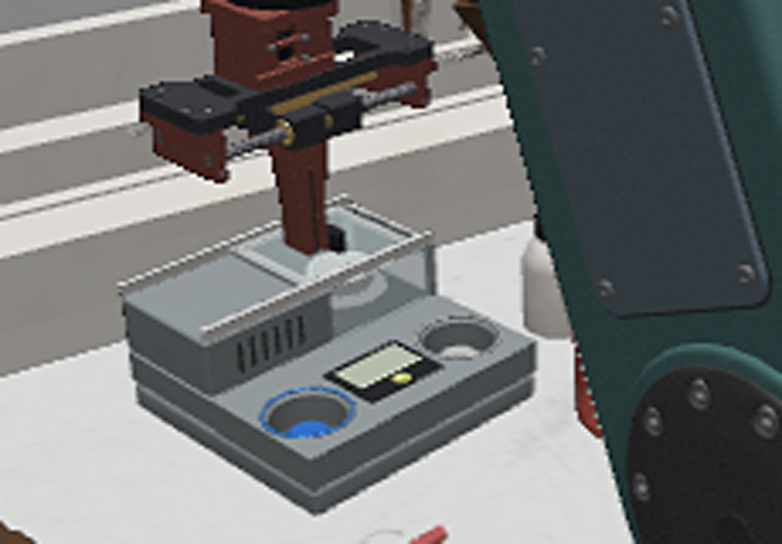

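>>> {"fn": "servo_tool", "kwargs": {"plan": [[0,0,3,0,0,0,0],[0,0,6,0,0,0,0],[0,0,8,0,0,0,0],[0,0,8,0,0,0,0]]}}

```text
clock: 7.48
tool_pos: [0.5481, 0.1151, 0.0687]
eef_rot: [180.0, 0.0, 12.0]
wrist_force: [0.2, 1.1, 0.0]
grip_width: 0.0003
```

>>> {"fn": "servo_tool", "kwargs": {"plan": [[0,0,1,0,0,0,0],[0,0,2,0,0,0,0],[0,0,2,0,0,0,0]]}}

```text
clock: 7.85
tool_pos: [0.5485, 0.1134, 0.0687]
eef_rot: [-180.0, 0.0, 12.0]
wrist_force: [-0.3, 0.7, 0.5]
grip_width: 0.0006
```

>>> {"fn": "servo_tool", "kwargs": {"plan": [[0,0,1,0,0,0,0],[0,0,1,0,0,0,0]]}}

```text
clock: 8.1
tool_pos: [0.5488, 0.1123, 0.0687]
eef_rot: [-180.0, 0.0, 12.0]
wrist_force: [-0.4, 0.7, -0.8]
grip_width: 0.0003
```

>>> {"fn": "servo_tool", "kwargs": {"plan": [[0,0,1,0,0,0,0],[0,0,1,0,0,0,0]]}}

```text
clock: 8.35
tool_pos: [0.549, 0.1113, 0.0687]
eef_rot: [-180.0, 0.0, 12.0]
wrist_force: [-0.8, 0.8, -1.0]
grip_width: 0.0006
```

>>> {"fn": "servo_tool", "kwargs": {"plan": [[0,0,1,0,0,0,0],[0,0,1,0,0,0,0]]}}

```text
clock: 8.6
tool_pos: [0.5494, 0.1104, 0.0688]
eef_rot: [-180.0, 0.0, 12.0]
wrist_force: [-0.4, 0.3, -0.5]
grip_width: 0.0005
```

```bash
python3 - <<'E'
from h import *
from workcell import r
st=r.get_state();print(st["clock"],st["tool_pos"],st["wrist_force"])
d=r.get_image("side");c=d["color"][170:260,150:280,::-1]; cv2.imwrite("pics/s7.png",cv2.resize(c,None,fx=6,fy=6,interpolation=cv2.INTER_CUBIC))
E
```

```text
8.6 [0.54937374 0.11036008 0.06877055] [-0.39593576  0.34917632 -0.48758569]
```

View pics/s7.png

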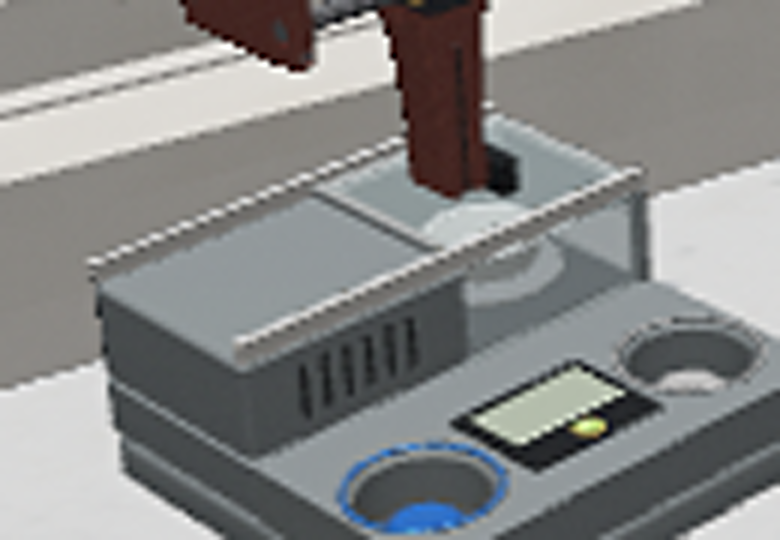

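>>> {"fn": "servo_tool", "kwargs": {"plan": [[0,0,1,0,0,0,0],[0,0,1,0,0,0,0]]}}

```text
clock: 8.9
tool_pos: [0.5495, 0.11, 0.0688]
eef_rot: [-179.9, -0.0, 12.0]
wrist_force: [-2.0, 3.9, -0.7]
grip_width: 0.0005
```

>>> {"fn": "servo_tool", "kwargs": {"plan": [[0,0,1,0,0,0,0],[0,0,1,0,0,0,0]]}}

```text
clock: 9.15
tool_pos: [0.5495, 0.11, 0.0688]
eef_rot: [-179.9, -0.0, 12.0]
wrist_force: [-1.9, 8.2, 0.1]
grip_width: 0.0004
```

>>> {"fn": "servo_tool", "kwargs": {"plan": [[0,0,-4,0,0,0,0],[0,0,-12,0,0,0,0],[0,0,-12,-30,0,0,0],[0,0,-12,-80,0,0,0],[0,0,-12,-130,0,0,0]]}}

```text
clock: 9.78
tool_pos: [0.5471, 0.1202, 0.2]
eef_rot: [180.0, 0.0, 12.0]
wrist_force: [0.1, -0.3, -0.2]
grip_width: 0.0002
```

>>> {"fn": "servo_tool", "kwargs": {"plan": [[0,0,0,-55,0,0,0],[0,0,0,-110,0,0,0],[0,-20,-20,-120,0,0,0],[0,-50,-50,-120,0,0,0],[0,-83,-80,-120,0,0,0]]}}

```text
clock: 10.4
tool_pos: [0.4472, 0.1818, 0.3177]
eef_rot: [180.0, 0.1, 12.0]
wrist_force: [0.4, -0.0, -0.8]
grip_width: 0.0006
```

```bash
python3 - <<'E'
from h import *
from workcell import r
from scipy.spatial.transform import Rotation as Ro
st=r.get_state();print(st["clock"],st["tool_pos"],st["eef_rot"],st["wrist_force"],st["qpos"].round(1))
T=np.eye(4);T[:3,:3]=Ro.from_euler("xyz",st["eef_rot"],degrees=True).as_matrix();T[:3,3]=st["tool_pos"]
w=r.get_image("wrist");w["pose"]=T@w["T_tool_cam"]
s=r.get_image("side");t=r.get_image("top")
for n,d in (("w",w),("s",s),("t",t)):
    P=pts(d)
    m=(P[...,2]>.044)&(P[...,2]<.052)&(np.abs(P[...,0]-.5)<.13)&(np.abs(P[...,1]-.14)<.12)
    q=P[m][:,:2];print(n,len(q),cv2.minAreaRect((q*1000).astype(np.float32)) if len(q)>5 else "")
    m=(P[...,2]>.101)&(P[...,2]<.113)&(np.abs(P[...,0]-.55)<.06)&(np.abs(P[...,1]-.10)<.06)&(d["color"].max(-1)<70)
    q=P[m][:,:2];
    if len(q)>5: print("bar",len(q),q.mean(0),cv2.minAreaRect((q*1000).astype(np.float32)))
    c=d["color"].astype(int);m=(c[...,2]-c[...,0]>60)&(abs(P[...,0]-.44)<.04)&(abs(P[...,1]-.18)<.04)
    if m.any(): print("blue",m.sum(),P[m].mean(0),P[m].min(0),P[m].max(0))
c=s["color"][170:290,150:310,::-1]; cv2.imwrite("pics/s8.png",cv2.resize(c,None,fx=5,fy=5,interpolation=cv2.INTER_CUBIC))
cv2.imwrite("pics/w8.png",w["color"][...,::-1])
E
```

```text
10.4 [0.44717542 0.18177628 0.31767693] [1.79999884e+02 9.65796230e-02 1.19930376e+01] [ 0.40406129 -0.04419566 -0.79269747] [13.9  5.3 89.8  0.  85.  91.9]
w 4695 ((430.5257568359375, 117.12562561035156), (140.1683349609375, 180.5123291015625), 12.05613899230957)
bar 77 [0.5560567  0.10227611] ((555.2571411132812, 100.22021484375), (37.9153938293457, 6.1194634437561035), 12.580344200134277)
blue 351 [0.43927264 0.18085614 0.04099725] [0.41277278 0.15415541 0.02507777] [0.46577332 0.20812447 0.05198068]
s 1973 ((498.96075439453125, 131.59228515625), (181.1894073486328, 183.7476043701172), 11.845499038696289)
bar 57 [0.55184941 0.09951436] ((554.349365234375, 99.17859649658203), (45.039710998535156, 7.8199334144592285), 8.885536193847656)
blue 106 [0.44171451 0.17993795 0.04358037] [0.41222139 0.1539631  0.02708879] [0.46832287 0.20711939 0.0510111 ]
t 1405 ((498.4150390625, 132.53652954101562), (175.33743286132812, 181.17173767089844), 12.56045150756836)
bar 50 [0.55398363 0.09719032] ((553.7556762695312, 96.97671508789062), (41.338836669921875, 7.092232704162598), 14.26319694519043)
blue 78 [0.43848514 0.17995941 0.03531306] [0.42675036 0.16846161 0.03139867] [0.44957807 0.19170386 0.0386722 ]
```

View pics/s8.png

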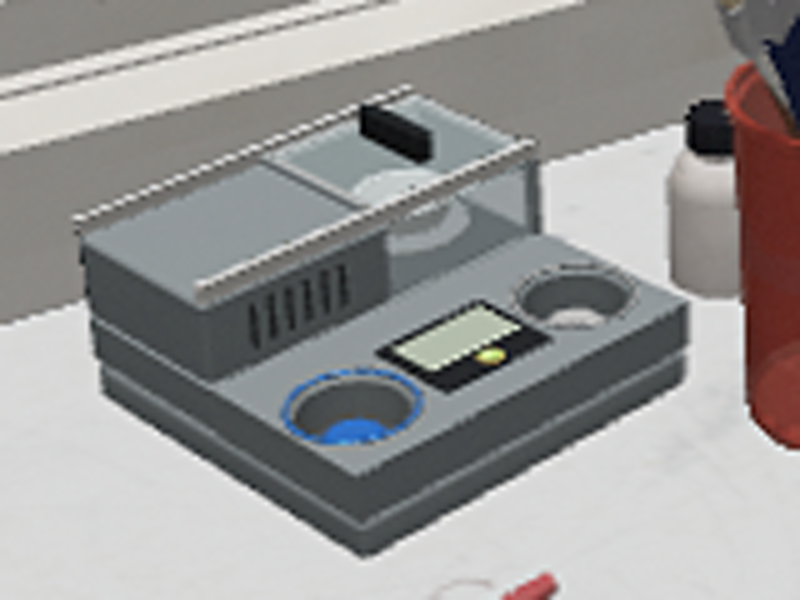

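View pics/w8.png

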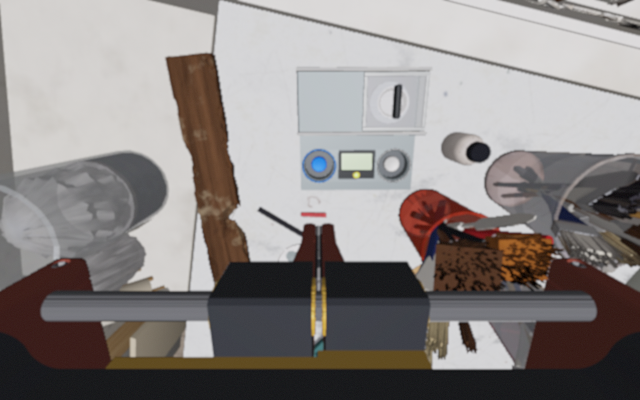

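>>> {"fn": "servo_tool", "kwargs": {"plan": [[0,0,0,0,0,0,-0.18],[0,0,0,0,0,0,-0.36],[0,0,0,0,0,0,-0.54],[0,0,0,0,0,0,-0.72],[0,0,0,0,0,0,-0.9]]}}

```text
clock: 11.18
tool_pos: [0.4497, 0.1807, 0.3178]
eef_rot: [-180.0, 0.1, 63.9]
wrist_force: [-0.4, -1.0, 0.7]
grip_width: 0.0004
```

>>> {"fn": "servo_tool", "kwargs": {"plan": [[0,0,0,0,0,0,-0.18],[0,0,0,0,0,0,-0.36],[0,0,0,0,0,0,-0.54],[0,0,0,0,0,0,-0.67],[0,0,0,0,0,0,-0.67]]}}

```text
clock: 11.8
tool_pos: [0.4496, 0.1808, 0.318]
eef_rot: [-179.9, 0.0, 101.9]
wrist_force: [0.1, -0.4, -0.3]
grip_width: 0.0006
```

```bash
python3 - <<'E'
from workcell import r
import numpy as np
from scipy.spatial.transform import Rotation as Ro
st=r.get_state();print(st["clock"],st["tool_pos"],st["eef_rot"],st["wrist_force"],st["qpos"].round(1))
R=Ro.from_euler("xyz",st["eef_rot"],degrees=True).as_matrix()
print(R.T@(np.array([.4385,.180,.14])-st["tool_pos"]))
E
```

```text
11.8 [0.44961739 0.18077    0.31799123] [-1.79941084e+02  2.36007945e-02  1.01879918e+02] [ 0.05236971 -0.37068983 -0.2660655 ] [13.7  5.4 89.6 -0.  85.1  1.9]
[ 0.00160845 -0.01085475  0.17800184]
```

>>> {"fn": "servo_tool", "kwargs": {"plan": [[0,2,-11,55,0,0,0],[0,2,-11,110,0,0,0],[0,2,-11,165,0,0,0],[0,2,-11,215,0,0,0],[0,2,-11,250,0,0,0]]}}

```text
clock: 12.42
tool_pos: [0.4373, 0.1804, 0.0664]
eef_rot: [-179.9, 0.0, 101.8]
wrist_force: [1.2, -0.4, 0.3]
grip_width: 0.0002
```

>>> {"fn": "servo_tool", "kwargs": {"plan": [[0,0,0,8,0,0,0],[0,0,0,8,0,0,0]]}}

```text
clock: 12.68
tool_pos: [0.4386, 0.1808, 0.0609]
eef_rot: [-180.0, -0.0, 101.9]
wrist_force: [0.7, 0.2, 0.9]
grip_width: 0.0002
```

```bash
python3 - <<'E'
from h import *
from workcell import r
from scipy.spatial.transform import Rotation as Ro
st=r.get_state();print(st["clock"],st["tool_pos"],st["eef_rot"],st["wrist_force"],st["qpos"].round(1))
R=Ro.from_euler("xyz",st["eef_rot"],degrees=True).as_matrix();p=st["tool_pos"]
print(R.T@(np.array([.4385,.180,.032])-p))
s=r.get_image("side");w=r.get_image("wrist");t=r.get_image("top")
Q=(pts(s)-p)@R
k=(s["z_map"]>0)&(np.abs(Q[...,0])<.03)&(np.abs(Q[...,1])<.03)&(Q[...,2]<-.02)&(Q[...,2]>-.06)
q=Q[k]
for z in (-.06,-.05,-.04,-.035,-.03,-.025):
    m=abs(q[:,2]-z)<.0025
    if m.any(): print(z,m.sum(),q[m].min(0).round(4),q[m].max(0).round(4))
c=s["color"][150:290,130:310,::-1]; cv2.imwrite("pics/s9.png",cv2.resize(c,None,fx=4.3,fy=4.3,interpolation=cv2.INTER_CUBIC))
cv2.imwrite("pics/w9.png",w["color"][...,::-1])
E
```

```text
12.675 [0.43856559 0.18081388 0.06088294] [-1.79978285e+02 -8.74350312e-05  1.01898163e+02] [0.73100666 0.21381885 0.94699258] [ 14.1  20.8 110.4   0.   48.9   2.2]
[-0.00078292 -0.00022103  0.02888303]
-0.06 15 [-0.0097 -0.0118 -0.06  ] [ 0.0126  0.0097 -0.0581]
-0.05 32 [-0.0099 -0.0107 -0.0524] [ 0.0126  0.0098 -0.0476]
-0.04 40 [-0.011  -0.0115 -0.0423] [ 0.0121  0.0103 -0.0376]
-0.035 34 [-0.0119 -0.01   -0.0373] [ 0.0128  0.0094 -0.0327]
-0.03 31 [-0.0126 -0.0097 -0.0325] [ 0.0124  0.0083 -0.0277]
-0.025 5 [-0.0121 -0.0072 -0.0274] [ 0.0108  0.0089 -0.026 ]
```

View pics/s9.png

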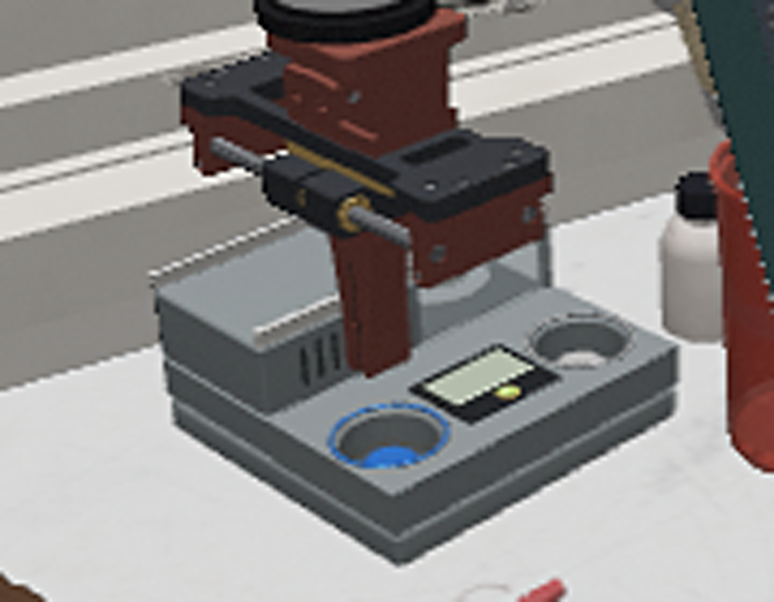

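View pics/w9.png

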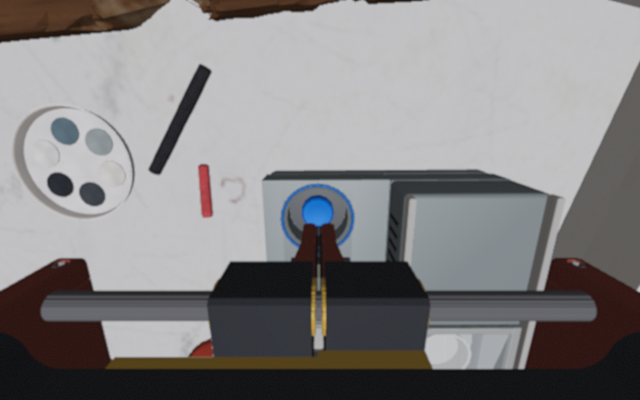

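>>> {"fn": "servo_tool", "kwargs": {"plan": [[0,-1,0,15,0,0,0],[0,-1,0,30,0,0,0],[0,-1,0,42,0,0,0],[0,-1,0,48,0,0,0],[0,-1,0,48,0,0,0]]}}

```text
clock: 13.45
tool_pos: [0.4385, 0.1799, 0.0128]
eef_rot: [-180.0, -0.0, 102.0]
wrist_force: [0.6, 0.3, -0.2]
grip_width: 0.0003
```

```bash
python3 - <<'E'
from h import *
from workcell import r
st=r.get_state();print(st["clock"],st["tool_pos"],st["eef_rot"],st["wrist_force"])
s=r.get_image("side")
c=s["color"][150:290,130:310,::-1]; cv2.imwrite("pics/s10.png",cv2.resize(c,None,fx=4.3,fy=4.3,interpolation=cv2.INTER_CUBIC))
E
```

```text
13.45 [0.43852751 0.17990378 0.01278085] [-1.79991324e+02 -4.86179894e-03  1.01970963e+02] [ 0.5782629   0.2826834  -0.18084896]
```

View pics/s10.png

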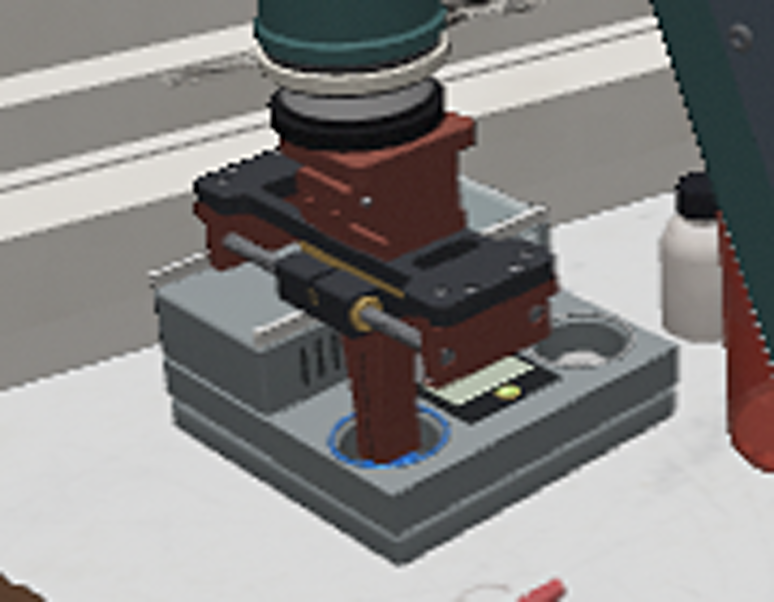

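>>> {"fn": "servo_tool", "kwargs": {"plan": [[0,0,0,4,0,0,0],[0,0,0,7,0,0,0],[0,0,0,9,0,0,0]]}}

```text
clock: 13.88
tool_pos: [0.4392, 0.1801, 0.0041]
eef_rot: [179.9, -0.0, 102.0]
wrist_force: [-2.0, -0.5, 19.6]
grip_width: 0.0005
```

>>> {"fn": "servo_tool", "kwargs": {"plan": [[0,0,0,1,0,0,0],[0,0,0,1.5,0,0,0]]}}

```text
clock: 14.12
tool_pos: [0.4393, 0.1801, 0.0039]
eef_rot: [179.9, -0.0, 102.0]
wrist_force: [-4.2, -1.5, 28.2]
grip_width: 0.0006
```

>>> {"fn": "servo_tool", "kwargs": {"plan": [[0,0,0,-1.5,0,0,0]]}}

```text
clock: 14.25
tool_pos: [0.4392, 0.1801, 0.0047]
eef_rot: [179.9, -0.0, 102.0]
wrist_force: [0.2, -0.3, 4.0]
grip_width: 0.0004
```

```bash
python3 - <<'E'
from h import *
from workcell import r
st=r.get_state();print(st["clock"],st["tool_pos"],st["eef_rot"],st["wrist_force"],st["wrist_torque"])
s=r.get_image("side");np.savez("s11.npz",**s)
c=s["color"][150:290,130:310,::-1]; cv2.imwrite("pics/s11.png",cv2.resize(c,None,fx=4.3,fy=4.3,interpolation=cv2.INTER_CUBIC))
E
```

```text
14.25 [0.43920778 0.18008204 0.00470305] [ 1.79903877e+02 -8.53865277e-03  1.01977781e+02] [ 0.22465029 -0.31667376  3.98936963] [ 0.01994277 -0.12051992  0.05162886]
```

View pics/s11.png

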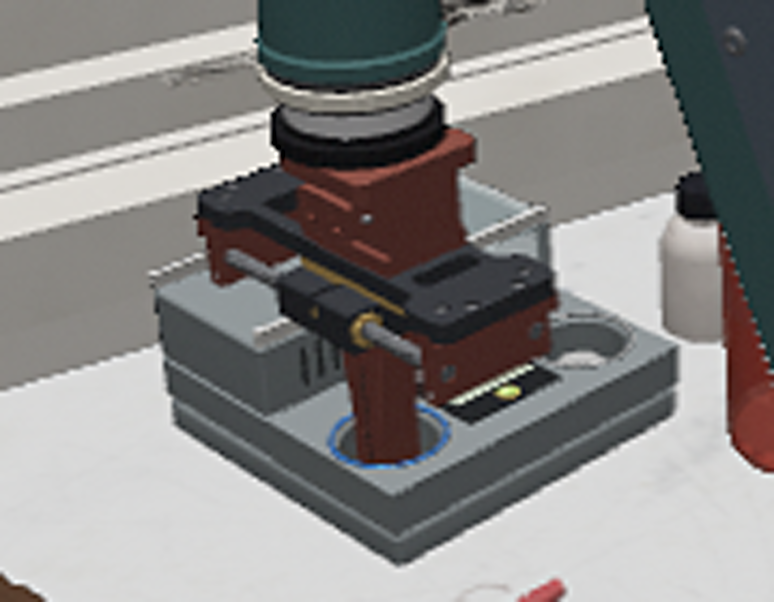

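>>> {"fn": "servo_tool", "kwargs": {"plan": [[0,0,0,1,0,0,0],[0,0,0,1,0,0,0],[0,0,0,1,0,0,0],[0,0,0,1,0,0,0],[0,0,0,-14,0,0,0]]}}

```text
clock: 14.92
tool_pos: [0.4383, 0.1798, 0.0178]
eef_rot: [-180.0, -0.0, 102.0]
wrist_force: [-0.9, 0.5, -0.3]
grip_width: 0.0005
```

>>> {"fn": "servo_tool", "kwargs": {"plan": [[0,0,0,-30,0,0,0],[0,0,0,-80,0,0,0],[0,0,0,-140,0,0,0],[0,0,0,-200,0,0,0],[0,0,0,-240,0,0,0]]}}

```text
clock: 15.55
tool_pos: [0.4389, 0.18, 0.2606]
eef_rot: [179.8, -0.0, 102.0]
wrist_force: [-0.3, -0.2, -0.4]
grip_width: 0.0002
```

>>> {"fn": "servo_tool", "kwargs": {"plan": [[0,25,0,-20,0,0,0],[0,60,0,-20,0,0,0],[0,60,0,-20,0,0,0]]}}

```text
clock: 15.92
tool_pos: [0.4254, 0.2399, 0.2777]
eef_rot: [-180.0, -0.0, 102.1]
wrist_force: [0.6, -1.5, -0.6]
grip_width: 0.0006
```

```bash
python3 - <<'E'
from h import *
from workcell import r
st=r.get_state();print(st["clock"],st["tool_pos"],st["wrist_force"])
s=r.get_image("side");t=r.get_image("top")
for n,d in (("s",s),("t",t)):
    P=pts(d)
    m=(P[...,2]>.044)&(P[...,2]<.052)&(np.abs(P[...,0]-.5)<.13)&(np.abs(P[...,1]-.14)<.12)
    q=P[m][:,:2];print(n,len(q),cv2.minAreaRect((q*1000).astype(np.float32)))
    m=(P[...,2]>.101)&(P[...,2]<.113)&(np.abs(P[...,0]-.55)<.06)&(np.abs(P[...,1]-.10)<.06)&(d["color"].max(-1)<70)
    q=P[m][:,:2]
    if len(q)>5: print("bar",len(q),q.mean(0))
    c=d["color"].astype(int);m=(c[...,2]-c[...,0]>60)&(abs(P[...,0]-.44)<.018)&(abs(P[...,1]-.18)<.018)&(P[...,2]<.043)
    if m.any(): print("key",m.sum(),np.median(P[m],0))
c=s["color"][150:330,130:370,::-1]; cv2.imwrite("pics/s12.png",cv2.resize(c,None,fx=3.3,fy=3.3,interpolation=cv2.INTER_CUBIC))
c=t["color"][100:300,150:450,::-1]; cv2.imwrite("pics/t12.png",cv2.resize(c,None,fx=2.6,fy=2.6,interpolation=cv2.INTER_CUBIC))
E
```

```text
15.925 [0.42536409 0.23990764 0.27771734] [ 0.62900112 -1.45035599 -0.58226397]
s 1978 ((497.7060546875, 130.73118591308594), (179.9568328857422, 185.07899475097656), 11.660840034484863)
bar 60 [0.55121745 0.09965687]
key 40 [0.44234336 0.17795788 0.03489438]
t 1407 ((498.5923156738281, 132.29751586914062), (175.80850219726562, 181.34283447265625), 12.862143516540527)
bar 50 [0.55429204 0.09722087]
key 77 [0.43882189 0.17942396 0.03502706]
```

View pics/s12.png

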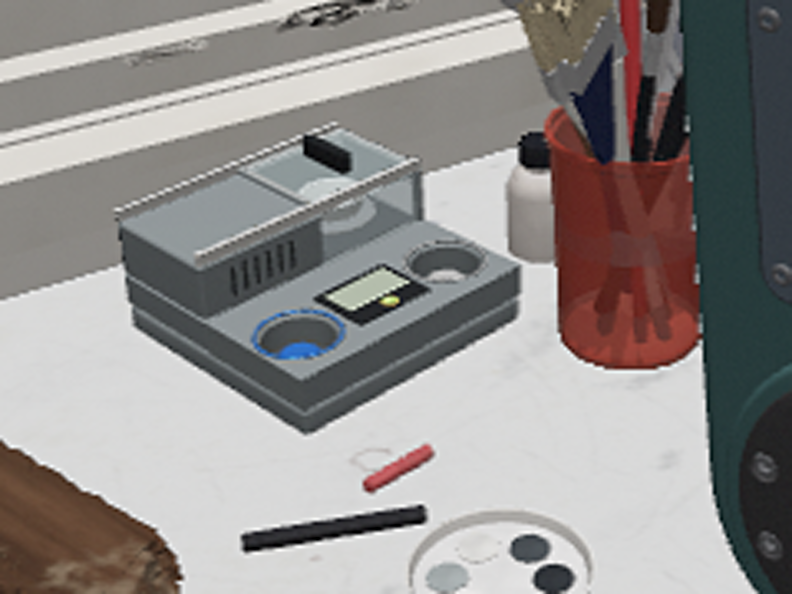

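View pics/t12.png

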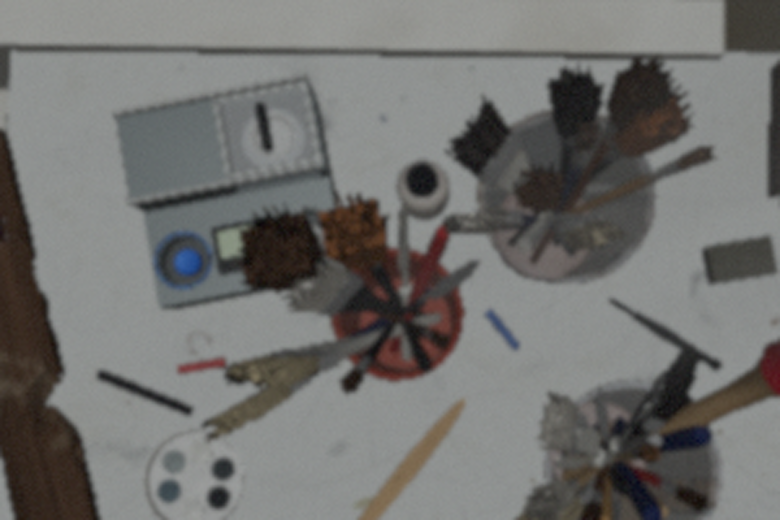

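```bash
python3 -c "
from workcell import r
print(r.job_done())"
```

```text
the job is handed in; nothing more can be done
None
```

The cover is fully shut and the tare key was pressed home and let up afterwards. I handed the job in at about 16 s of the 42 s allowed. I can't fully vouch for the length of the press.

**Cover:** I pushed the grip bar toward the right with the closed fingertips until the cover stopped against its end stop. The force rose to 8 N with no further movement. Afterwards the bar was at its shut position, and the balance had not moved within about 2 mm of camera error.

**Tare key:** I reached into the blue-rimmed well and pressed the key to its stop.
- **Press length:** The first press was home for roughly 0.4 s, peaking at about 28 N. It eased about 0.7 mm for roughly 0.1 s, without the key being released. I then pressed again for about 0.5 s before letting it up. The second press was a full one by command only; I took no force reading during it.
- **After release:** Both cameras showed the key top back at 35 mm, which is fully up.

**Disagreement:** The fingertips are about 28 mm behind the reported TCP, not 8 mm ahead as stated. The side and wrist cameras agreed on this. A first sideways move at the stated height passed over the bar without touching it, so I used the camera value from then on.

**Other things:** In the last pictures the dish, ink bottle, pastels, charcoal, sander and glass cutter were where they started, judged by eye. I never went near the on/off key.

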